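# Set the modelling turntable to its datum line

### The arm

A 7-joint arm with a two-finger parallel gripper is mounted at the origin on the work surface. World frame = base frame: x ahead of the robot, y to its left, z up, the work surface at z = 0. Lengths are in m, angles in rad, forces in N, time in s.
With the tool pointing down it reaches from about 0.4 to 0.85 m from the base axis. Payload 10.4 kg.
Tool frame: the origin (TCP) lies at the very end of the fingers, on their centre line; the grasp point (between the pads) lies 19 mm behind it (robot.pinch_z is the distance from the TCP to the grasp point, in m); z points along the fingers, y is the line along which they close (so a half turn about z gives the same grasp; the last joint's range is limited). The gripper opens to 85 mm and grips with 20 to 120 N. Pads are 22 mm wide; open, the fingers measure 114 mm over their backs; the gripper's body (76 mm by 85 mm) begins 54 mm behind the grasp point. The pads swing forward as they close: fully open they stand 13 mm farther back than shut.
Start: joints at [1.282, 0.332, -0.065, 1.46, 0.022, 1.35, -0.088], TCP at [0.164, -0.603, 0.195] pointing down, gripper open.
Joint ranges: [-2.6, 2.6], [-0.5, 2.12], [-1.47, 1.34], [0.16, 2.42], [-1.27, 4.41], [0.06, 2.06], [-2.6, 2.6]. Speed limits (rad/s): [2.22, 2.22, 2.79, 2.79, 3.14, 3.14, 3.14].

### API

Orientations are given as a rotation vector (axis times angle).
In Python, from station import telemetry, eyes, robot gives the robot as it stands. The module is installed in compiled form; this text tells all that it offers.
- The arm moves only by the tool arm_command, never from a script. Its argument "plan" is a list of rows, each an object of numbers: "jaw": the finger opening in mm, from 0 to 85.4; "x", "y", "z": the shift along the tool's x, y, z in mm; "rx", "ry", "rz": the turn, a rotation vector about the tool's x, y, z in degrees. In form: [{"jaw": .., "x": .., "y": .., "z": .., "rx": .., "ry": .., "rz": ..}, ...]. A call has 1 to 12 rows; each row is the pose to reach, as a shift and turn from the pose commanded when the call began, along the tool's axes at that moment; what a row does not reach only later rows make up. A row lasts 1/8 s, in which the tool goes at most 62.5 mm and 10.7 degrees, less where a joint would pass 70% of its speed; a pose out of reach is approached as far as the arm can. A call with a gripper value outside its range is refused whole. The fingers move at their own pace and stop on an object; "force" is the grip in N (left out, the last holds). Time passes only in rows, so rows that repeat a pose let the fingers close. It gives the time, the measured TCP pose, the force, the opening and the grip force at its end, in the units of the state.
- telemetry.get_state(): the state, without advancing time (a new reading comes with each control period).
- eyes.camera(name): name is "side" or "top"; returns a dict with "color" (384x512x3 uint8, red, green, blue), "z_map" (384x512 float32, m along the optical axis (not along the pixel's ray), 0 where there is no reading), "fx", "fy", "cx", "cy" (pixels), "k1" (the pictures are not rectified: a ray, as slopes to the right and down, at radius r is drawn at 1 + k1 r^2 times it, then the intrinsics apply), "extrinsics" (4x4, takes a point from world to camera coordinates). Camera axes: x right, y down, z forward; pixel columns grow to the right and rows downward; lengths in m; the calibration is good to about 2 mm. A picture is of the moment at which its call begins.
- robot.hand_in(): hands the job in; it is judged then, once.
The state is a dict: "time": time; "joint_pos": joint angles; "qd": joint speeds; "joint_efforts": joint torques, N m; "tool_pos": TCP position; "tool_rot": TCP orientation; "wrist_force": force on the tool from outside, world axes, zero at the start; "ft_torque": the same for the moment, N m; "width": opening from 0.0 (shut) to 1.0 (fully open); "grip_force": force on a finger pad.
Only numpy, scipy, OpenCV 4.12 (cv2) and the standard library are available. Lean on these libraries where they do the work, as an engineer would, in place of code of your own. Each camera call takes 0.05 s, during which the arm holds its last target. There are 200 camera calls.

### The job

Turn the sculptor's turntable gently, pushing it round with the fingertips, until the arrow on the wheel points at the one long, broad line of the scale around it, and leave it standing there. Do not pinch or grip anything, do not touch the little clay head that rides in the middle of the wheel, and leave the tools and vessels round about where they are.

Things in the scene. Friction and masses are not known exactly. Their poses are not given: they have to be found in the camera images.
- wheel (a joint): angle of the turntable's wheel (rad): 0 when its arrow points at the long line, growing as the wheel turns anticlockwise seen from above; it turns freely past full turns either way (so 6.283 is aligned again). It is stiff and stays where it is left: about 2 to 3 N at a peg moves it.
- wheel_center (a point): the turntable's fixed vertical axis, at the height of the wheel's flat top (62 mm above the table). The wheel is a dark steel disc of radius 112 mm, 6 mm proud of the fixed scale ring. The ring is bright aluminium, outer radius 150 mm, on a grey foot that does not move; the foot stands on a fixed board 340 x 620 x 12 mm.
- index_mark (a point): tip of the white arrow painted on the wheel: on the wheel's rim (112 mm from the axis), at the height of its top; turns with the wheel.
- target_line (a point): where the wheel's rim passes the long line of the scale: 112 mm from the axis, at the height of the wheel's top; fixed. The long line is black, 31 mm long and 8 mm broad, running outward across the whole ring; the other 23 lines, every 15 degrees, are only 10 mm long and 3 mm broad.
- peg0 (a point): centre of the top of an upright round steel peg fixed on the wheel, 14 mm in diameter, standing 30 mm above the wheel's top, 95 mm from the axis, 60 degrees anticlockwise from the arrow seen from above. The three pegs are for pushing the wheel round and turn with it.
- peg1 (a point): centre of the top of an upright round steel peg fixed on the wheel, 14 mm in diameter, standing 30 mm above the wheel's top, 95 mm from the axis, 180 degrees anticlockwise from the arrow seen from above. The three pegs are for pushing the wheel round and turn with it.
- peg2 (a point): centre of the top of an upright round steel peg fixed on the wheel, 14 mm in diameter, standing 30 mm above the wheel's top, 95 mm from the axis, 300 degrees anticlockwise from the arrow seen from above. The three pegs are for pushing the wheel round and turn with it.
- maquette: small terracotta head on a round wooden base 68 mm across, 80 mm high, loose, standing in the middle of the wheel's top and turning with it; not to be touched. Origin: centre of its underside.
- spatula: a steel spatula with a wooden handle, about 190 mm long, lying flat on the board; a loose bystander, to be left alone
- loop_tool: a wire loop tool with a dark wooden handle, about 165 mm long, lying on the board; a loose bystander, to be left alone
- plaster_cup: a white plastic cup, 68 mm across, 75 mm high, standing on the board; a loose bystander, to be left alone
- clay_block: a fired clay block 70 x 50 x 40 mm on the board; a loose bystander, to be left alone
- bottle: a white bottle, 64 mm across, 170 mm high, standing on the table to the right; a loose bystander, to be left alone
- bowl: a green plastic bowl, 150 mm across, 60 mm high, on the table to the right; a loose bystander, to be left alone
- mallet: a wooden mallet, about 240 mm long, lying on the table to the left; a loose bystander, to be left alone

How it is judged:
By the outcome, as a careful person would: the job done as asked, in the order asked, and still so for the second after the job is handed in, with the robot touching nothing.
It also fails if it takes over 45 s, if anything falls off the work surface, if the arm or the gripper's body presses on something with over 40 N, if the wrist force passes 120 N, or if a joint passes its speed limit or range.

## Working session

There is one attempt and no reset: what is moved stays moved. The work goes in short steps, Python scripts to look and compute and a tool call to move; the robot and the scene stay as the last step left them, time stands still between calls to the robot, and variables do not carry over. Pictures are saved under pics/ and viewed, at most 10 in all, crops included, and the job is handed in when it is done.

Besides the shell and the picture viewer there is one more tool, called after "Emit:" as name(argument=value, ...), one argument or row to a line, values as JSON. arm_command: Moves the arm, as the interface text tells. Its arguments: {"type":"object","properties":{"plan":{"type":"array"},"force":{"type":"number"}},"required":["plan"]}

```bash
mkdir -p pics; cat > h.py <<'E'
import numpy as np, cv2
from station import telemetry, eyes, robot
def ray(c,u,v):
    x=np.array([(u-c['cx'])/c['fx'],(v-c['cy'])/c['fy']]); s=x.copy()
    for _ in range(20): s=x/(1+c['k1']*(s@s))
    E=np.array(c['extrinsics']); R,t=E[:3,:3],E[:3,3]
    return -R.T@t, R.T@np.array([s[0],s[1],1])
def onplane(c,u,v,z):
    o,d=ray(c,u,v); return o+d*(z-o[2])/d[2]
def proj(c,p):
    E=np.array(c['extrinsics']); q=E[:3,:3]@np.array(p)+E[:3,3]; s=q[:2]/q[2]; s=s*(1+c['k1']*(s@s))
    return s[0]*c['fx']+c['cx'], s[1]*c['fy']+c['cy']
def save(c,n): cv2.imwrite(f'pics/{n}.png',cv2.resize(c['color'][:,:,::-1],(768,576),interpolation=cv2.INTER_CUBIC))
E
python3 - <<'E'
from h import *
for n in('top','side'):
    c=eyes.camera(n); save(c,n+'0'); print(c['fx'],c['cx'],c['cy'],c['k1'],np.round(c['extrinsics'],3).tolist())
s=telemetry.get_state(); print(s['tool_pos'],s['tool_rot'],s['time'],s['width'])
E
```

```text
357.9587730485373 249.50443702489372 189.39724779680728 -0.06428209405902997 [[0.016, -1.0, -0.0, -0.018], [-0.991, -0.016, -0.129, 0.537], [0.129, 0.002, -0.992, 1.108], [0.0, 0.0, 0.0, 1.0]]
465.95225767221376 256.05973706001623 194.95056130281998 -0.19003638927739686 [[-0.727, -0.687, 0.001, 0.395], [-0.33, 0.348, -0.877, 0.274], [0.602, -0.638, -0.48, 1.343], [0.0, 0.0, 0.0, 1.0]]
[ 0.16406938 -0.60267085  0.19439968] [-3.11261536e+00 -4.16158401e-01  3.84059966e-04] 0.1 0.9995560132704213
```

View pics/top0.png

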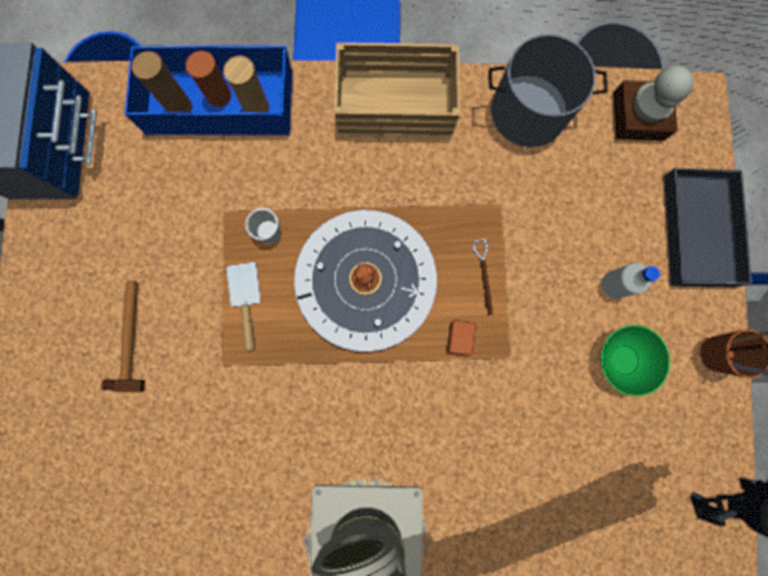

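View pics/side0.png

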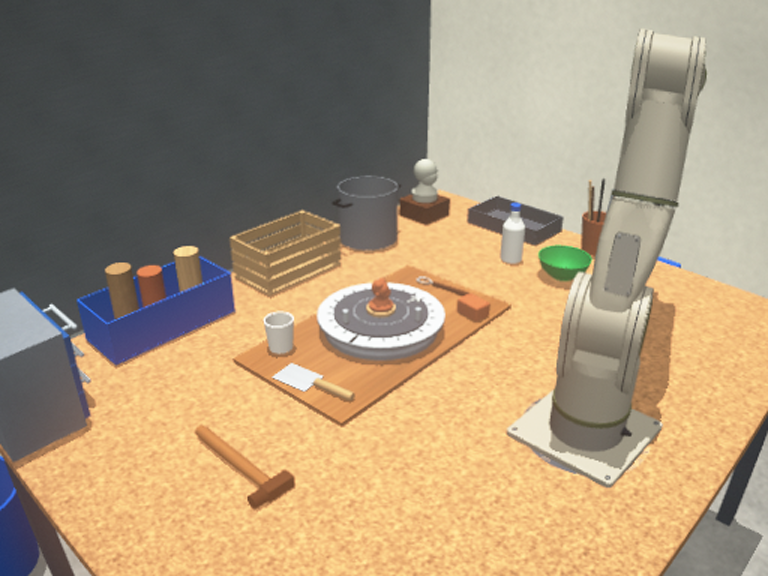

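The top picture (768 px wide) shows the wheel centred near (366,280), the arrow tip near (420,292) and the long line near (305,296). The pegs are near (397,244), (320,266) and (377,322). The arm stands clear at the right.

```bash
cat >> h.py <<'E'
def grid(c,z):
    v,u=np.mgrid[0:384,0:512]; x=np.stack([u,v],-1).reshape(-1,1,2).astype(float)
    K=np.array([[c['fx'],0,c['cx']],[0,c['fy'],c['cy']],[0,0,1]])
    s=cv2.undistortPoints(x,K,np.array([c['k1'],0,0,0.]))[:,0]
    E=np.array(c['extrinsics']);R,t=E[:3,:3],E[:3,3]
    d=np.c_[s,np.ones(len(s))]@R; o=-R.T@t
    return (o+d*((z-o[2])/d[:,2])[:,None])[:,:2].reshape(384,512,2)
def measure(c,C=None,verbose=True):
    im=c['color'].astype(int); g=im.mean(2); sat=im.max(2)-im.min(2)
    P=grid(c,.056)
    if C is None:
        C0=onplane(c,244,187,.056)[:2]
        m=((g>150)&(sat<40)&(np.linalg.norm(P-C0,axis=2)<.17)).astype(np.uint8)
        k=max(cv2.findContours(m,cv2.RETR_EXTERNAL,cv2.CHAIN_APPROX_NONE)[0],key=cv2.contourArea)
        h=cv2.convexHull(k)[:,0]; q=np.array([P[b,a] for a,b in h])
        A=np.c_[2*q,np.ones(len(q))]; s=np.linalg.lstsq(A,(q**2).sum(1),rcond=None)[0]
        C=s[:2]; print('center',C,'R',np.sqrt(s[2]+C@C))
    d=P-C; r=np.linalg.norm(d,axis=2); a=np.arctan2(d[...,1],d[...,0])
    m=(g<110)&(r>.128)&(r<.146)
    n,l,st,_=cv2.connectedComponentsWithStats(m.astype(np.uint8))
    i=1+np.argmax(st[1:,4]); ln=d[l==i].mean(0); la=np.arctan2(ln[1],ln[0]); print('line',np.degrees(la),st[i,4],sorted(st[1:,4])[-3:])
    P=grid(c,.062); d=P-C; r=np.linalg.norm(d,axis=2)
    w=((g>125)&(sat<40)&(r>.062)&(r<.108)).astype(np.uint8)
    n,l,st,_=cv2.connectedComponentsWithStats(w)
    Pt=grid(c,.092)
    for i in range(1,n):
        if st[i,4]<4: continue
        e=d[l==i].mean(0); f=(Pt-C)[l==i].mean(0)
        print('blob',st[i,4],'z62: ang %.1f r %.4f'%(np.degrees(np.arctan2(e[1],e[0])),np.hypot(*e)),'z92: ang %.1f r %.4f'%(np.degrees(np.arctan2(f[1],f[0])),np.hypot(*f)), np.round(f+C,4))
    return C,la
E
python3 - <<'E'
from h import *
c=eyes.camera('top'); C,la=measure(c)
P=grid(c,.062)
for n,(u,v) in dict(bowl=(635,360),block=(462,337),cup=(262,225)).items(): print(n,onplane(c,u/1.5,v/1.5,.06)[:2])
cv2.imwrite('pics/crop.png',cv2.resize(c['color'][130:245,185:305,::-1],(720,600),interpolation=cv2.INTER_CUBIC)[:600])
E
```

```text
center [0.54622967 0.00970229] R 0.14926644789413676
line 106.32638021592054 8 [np.int32(8)]
blob 18 z62: ang -41.3 r 0.1003 z92: ang -43.3 r 0.0949 [ 0.6153 -0.0554]
blob 20 z62: ang 2.4 r 0.0615 z92: ang 1.9 r 0.0556 [0.6018 0.0116]
blob 15 z62: ang 48.6 r 0.0629 z92: ang 51.4 r 0.0580 [0.5824 0.055 ]
blob 33 z62: ang -66.4 r 0.0589 z92: ang -70.6 r 0.0563 [ 0.5649 -0.0434]
blob 17 z62: ang 74.5 r 0.0994 z92: ang 76.8 r 0.0950 [0.5679 0.1022]
blob 42 z62: ang 122.2 r 0.0576 z92: ang 126.1 r 0.0580 [0.5121 0.0565]
blob 49 z62: ang -103.3 r 0.0956 z92: ang -105.7 r 0.0947 [ 0.5205 -0.0814]
blob 38 z62: ang -148.5 r 0.0598 z92: ang -150.1 r 0.0622 [ 0.4924 -0.0213]
blob 19 z62: ang -163.4 r 0.0932 z92: ang -163.7 r 0.0949 [ 0.4551 -0.0169]
bowl [ 0.38386598 -0.55446554]
block [ 0.42735824 -0.19248842]
cup [0.65701015 0.23000654]
```

View pics/crop.png

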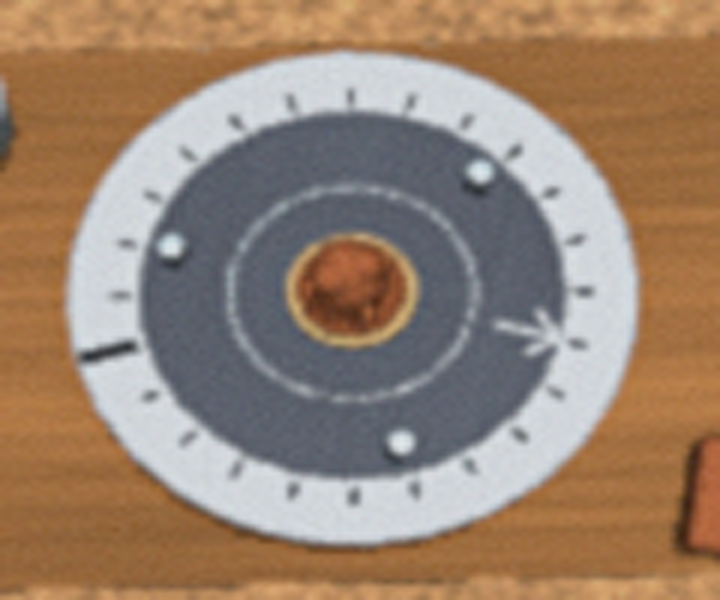

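```bash
cat >> h.py <<'E'
from scipy.spatial.transform import Rotation as Ro
C=np.array([.5462,.0097])
def fing(th,r=.095,gap=.0185):  # finger centre & tool yaw for peg at th deg, pushing clockwise with -x face
    t=np.radians(th); n=np.array([-np.sin(t),np.cos(t)])
    return C+r*np.array([np.cos(t),np.sin(t)])+gap*n, th+90
def rows(wps,s=None):
    s=s or telemetry.get_state(); p0=np.array(s['tool_pos']); R0=Ro.from_rotvec(s['tool_rot'])
    for p,yaw in wps:
        R=Ro.from_euler('z',yaw,degrees=True)*Ro.from_rotvec([np.pi,0,0])
        d=R0.inv().apply(np.array(p)-p0)*1e3; w=np.degrees((R0.inv()*R).as_rotvec())
        print(dict(zip(('x','y','z','rx','ry','rz'),np.round(np.r_[d,w],1).tolist())))
E
python3 - <<'E'
from h import *
q,y=fing(76.8,gap=.030); print(q,y)
rows([([.164,-.603,.27],25),([.3,-.35,.27],70),([.45,-.08,.27],120),([*q,.25],y-2),([*q,.12],y)])
E
```

```text
[0.53868597 0.10904052] 166.8
{'x': -0.2, 'y': 0.1, 'z': -75.5, 'rx': -0.1, 'ry': -0.0, 'rz': -9.8}
{'x': 197.5, 'y': -208.2, 'z': -75.3, 'rx': -0.1, 'ry': -0.0, 'rz': -54.8}
{'x': 413.2, 'y': -429.4, 'z': -75.1, 'rx': -0.0, 'ry': -0.1, 'rz': -104.8}
{'x': 548.4, 'y': -588.4, 'z': -54.9, 'rx': -0.0, 'ry': -0.1, 'rz': -149.6}
{'x': 548.4, 'y': -588.3, 'z': 75.1, 'rx': -0.0, 'ry': -0.1, 'rz': -151.6}
```

Emit:
arm_command(
  plan=[
    {"jaw": 0,"z": -40,"rz": -5},
    {"jaw": 0,"z": -75,"rz": -10},
    {"jaw": 0,"x": 30,"y": -30,"z": -75,"rz": -18},
    {"jaw": 0,"x": 70,"y": -74,"z": -75,"rz": -26},
    {"jaw": 0,"x": 112,"y": -118,"z": -75,"rz": -35},
    {"jaw": 0,"x": 154,"y": -162,"z": -75,"rz": -44},
    {"jaw": 0,"x": 197,"y": -207,"z": -75,"rz": -53},
    {"jaw": 0,"x": 240,"y": -252,"z": -75,"rz": -62},
    {"jaw": 0,"x": 283,"y": -297,"z": -75,"rz": -71},
    {"jaw": 0,"x": 326,"y": -342,"z": -75,"rz": -80},
    {"jaw": 0,"x": 368,"y": -386,"z": -75,"rz": -89},
    {"jaw": 0,"x": 410,"y": -428,"z": -75,"rz": -98},
  ],
)

```text
schema error: expected keys jaw, x, y, z, rx, ry, rz
```

```bash
python3 - <<'E'
from h import *
s=telemetry.get_state(); print(s['time'],s['tool_pos'],s['width'],s['wrist_force'],np.round(s['joint_pos'],2))
q,y=fing(76.8,gap=.030)
rows([([*q,.27],y),([*q,.12],y)])
E
```

```text
0.15 [ 0.16411117 -0.60274124  0.19449765] 0.9988565582777397 [ 0.0782116  -0.55143461 -0.32908486] [ 1.28  0.33 -0.06  1.46  0.02  1.35 -0.09]
{'x': 548.4, 'y': -588.5, 'z': -74.9, 'rx': -0.0, 'ry': -0.1, 'rz': -151.6}
{'x': 548.4, 'y': -588.3, 'z': 75.1, 'rx': -0.0, 'ry': -0.1, 'rz': -151.6}
```

All keys are required.

Emit:
arm_command(
  plan=[
    {"jaw": 0,"x": 0,"y": 0,"z": -40,"rx": 0,"ry": 0,"rz": -5},
    {"jaw": 0,"x": 0,"y": 0,"z": -75,"rx": 0,"ry": 0,"rz": -10},
    {"jaw": 0,"x": 30,"y": -30,"z": -75,"rx": 0,"ry": 0,"rz": -18},
    {"jaw": 0,"x": 70,"y": -74,"z": -75,"rx": 0,"ry": 0,"rz": -26},
    {"jaw": 0,"x": 112,"y": -118,"z": -75,"rx": 0,"ry": 0,"rz": -35},
    {"jaw": 0,"x": 154,"y": -162,"z": -75,"rx": 0,"ry": 0,"rz": -44},
    {"jaw": 0,"x": 197,"y": -207,"z": -75,"rx": 0,"ry": 0,"rz": -53},
    {"jaw": 0,"x": 240,"y": -252,"z": -75,"rx": 0,"ry": 0,"rz": -62},
    {"jaw": 0,"x": 283,"y": -297,"z": -75,"rx": 0,"ry": 0,"rz": -71},
    {"jaw": 0,"x": 326,"y": -342,"z": -75,"rx": 0,"ry": 0,"rz": -80},
    {"jaw": 0,"x": 368,"y": -386,"z": -75,"rx": 0,"ry": 0,"rz": -89},
    {"jaw": 0,"x": 410,"y": -428,"z": -75,"rx": 0,"ry": 0,"rz": -98},
  ],
)

```text
time: 1.65
tool_pos: [0.4479, -0.0805, 0.2702]
tool_rot: [1.722, 2.627, -0.001]
wrist_force: [1.2, -0.6, -0.2]
width: 0.004
grip_force: 0.0
```

```bash
python3 - <<'E'
from h import *
s=telemetry.get_state(); print(s['time'],s['tool_pos'],s['width'],s['wrist_force'],np.round(s['joint_pos'],2))
q,y=fing(76.8,gap=.030)
rows([([*q,.27],y),([*q,.12],y)])
E
```

```text
1.65 [ 0.4478676  -0.08051187  0.27023262] 0.003517323487821014 [ 1.2437355  -0.58286245 -0.21236747] [ 0.79 -0.05 -0.67  1.73 -0.03  1.45  0.53]
{'x': 137.6, 'y': 158.9, 'z': 0.1, 'rx': -0.0, 'ry': 0.1, 'rz': -53.3}
{'x': 137.7, 'y': 158.9, 'z': 150.1, 'rx': -0.0, 'ry': 0.1, 'rz': -53.3}
```

Emit:
arm_command(
  plan=[
    {"jaw": 0,"x": 28,"y": 32,"z": 0,"rx": 0,"ry": 0,"rz": -9},
    {"jaw": 0,"x": 60,"y": 70,"z": 0,"rx": 0,"ry": 0,"rz": -18},
    {"jaw": 0,"x": 95,"y": 110,"z": 0,"rx": 0,"ry": 0,"rz": -27},
    {"jaw": 0,"x": 125,"y": 145,"z": 0,"rx": 0,"ry": 0,"rz": -36},
    {"jaw": 0,"x": 137.5,"y": 159,"z": 20,"rx": 0,"ry": 0,"rz": -45},
    {"jaw": 0,"x": 137.5,"y": 159,"z": 70,"rx": 0,"ry": 0,"rz": -53.3},
    {"jaw": 0,"x": 137.5,"y": 159,"z": 110,"rx": 0,"ry": 0,"rz": -53.3},
    {"jaw": 0,"x": 137.5,"y": 159,"z": 140,"rx": 0,"ry": 0,"rz": -53.3},
    {"jaw": 0,"x": 137.5,"y": 159,"z": 150,"rx": 0,"ry": 0,"rz": -53.3},
    {"jaw": 0,"x": 137.5,"y": 159,"z": 150,"rx": 0,"ry": 0,"rz": -53.3},
  ],
)

```text
time: 2.9
tool_pos: [0.5392, 0.1067, 0.1203]
tool_rot: [-0.368, -3.12, -0.0]
wrist_force: [0.8, -0.5, 0.8]
width: 0.003
grip_force: 0.0
```

```bash
python3 - <<'E'
from h import *
s=telemetry.get_state(); print(s['time'],s['tool_pos'],s['width'],s['wrist_force'],np.round(s['joint_pos'],2))
c=eyes.camera('top');save(c,'t1'); c=eyes.camera('side');cv2.imwrite('pics/s1.png',cv2.resize(c['color'][130:270,170:340,::-1],(728,600),interpolation=cv2.INTER_CUBIC))
q,y=fing(76.8,gap=.030)
rows([([*q,.077],y)])
E
```

```text
2.9 [0.53922206 0.10668062 0.12027137] 0.003034416125855406 [ 0.7880693  -0.47421886  0.82910508] [ 0.48  0.35 -0.9   1.72  0.29  1.21  0.84]
{'x': 1.9, 'y': 1.8, 'z': 44.4, 'rx': 0.0, 'ry': 0.1, 'rz': -0.3}
```

View pics/s1.png

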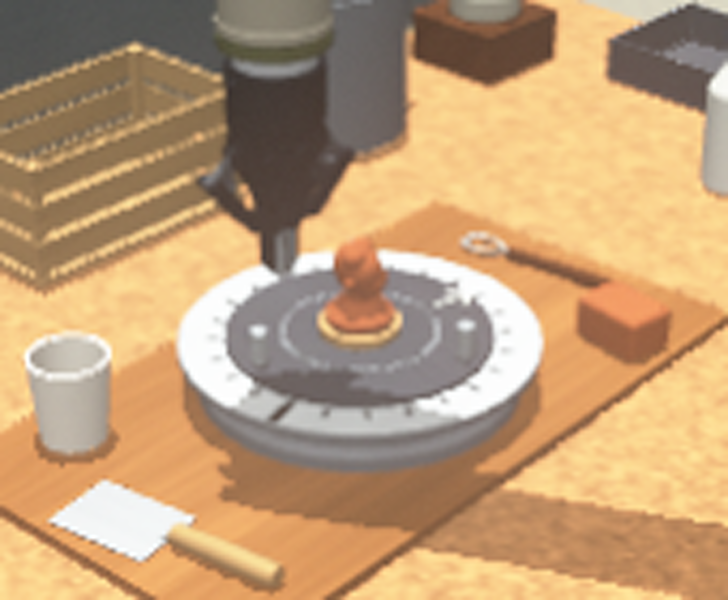

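```bash
python3 - <<'E'
from h import *
c=eyes.camera('side')
f=lambda p:((np.array(proj(c,p))-[170,130])*[728/170,600/140]).round()
for th in (-43.3,76.8,-163.4): print(th,f([*(C+.095*np.array([np.cos(np.radians(th)),np.sin(np.radians(th))])),.092]))
print('tcp',f(telemetry.get_state()['tool_pos']),'ctr',f([*C,.142]))
E
```

```text
-43.3 [351. 244.]
76.8 [257. 331.]
-163.4 [464. 325.]
tcp [276. 312.] ctr [357. 244.]
```

```bash
python3 - <<'E'
from h import *
c=eyes.camera('side'); E=np.array(c['extrinsics']); p=telemetry.get_state()['tool_pos']
print((E@[*p,1])[2], proj(c,p))
print(np.round(c['z_map'][176:212:2,228:246:2],3))
E
```

```text
1.5416393545114593 (np.float64(234.47244577337466), np.float64(202.90149873997137))
[[1.98  1.494 1.477 1.472 1.48  1.486 1.489 1.503 1.497]
 [1.47  1.494 1.489 1.478 1.501 1.494 1.498 1.507 1.508]
 [1.471 1.474 1.491 1.486 1.486 1.495 1.499 1.946 1.954]
 [1.473 1.476 1.491 1.49  1.494 1.497 1.938 1.922 1.943]
 [1.927 1.937 1.494 1.497 1.496 1.499 1.921 1.921 1.923]
 [1.899 1.902 1.503 1.501 1.504 1.503 1.893 1.9   1.904]
 [1.881 1.878 1.508 1.508 1.503 1.506 1.881 1.887 0.   ]
 [1.876 1.876 1.511 1.515 1.503 1.515 1.755 1.758 1.755]
 [1.851 1.74  1.742 1.51  1.5   1.513 1.741 1.738 1.729]
 [1.721 1.727 1.721 1.722 1.706 1.721 1.721 1.714 1.708]
 [1.711 1.704 1.696 1.703 1.697 1.695 1.701 1.7   1.696]
 [1.689 1.68  1.689 1.69  1.687 1.685 1.685 1.695 1.682]
 [1.67  1.686 1.681 1.672 1.675 1.674 1.667 1.668 1.673]
 [1.659 1.662 1.652 1.663 1.661 1.659 1.664 1.661 1.66 ]
 [1.649 1.649 1.65  1.655 1.648 1.646 1.651 1.645 1.646]
 [1.64  1.571 1.575 1.637 1.634 1.639 1.637 1.636 1.641]
 [1.62  1.576 1.576 1.621 1.63  1.622 1.624 1.622 1.626]
 [1.614 1.575 1.575 1.614 1.614 1.615 1.612 1.611 1.62 ]]
```

```bash
python3 - <<'E'
from h import *
s=telemetry.get_state(); print(s['time'],s['tool_pos'],np.round(s['joint_pos'],3),np.round(s['qd'],3))
for n in('side','top'):
    c=eyes.camera(n); E=np.array(c['extrinsics']); Ei=np.linalg.inv(E); Z=c['z_map']
    pts=[]
    G=grid(c,0.); o=Ei[:3,3]
    d=np.dstack([G,np.zeros((384,512))])-o
    W=o+d*(Z/(d@E[2,:3]))[...,None]
    m=(Z>0)&(np.linalg.norm(W[...,:2]-np.array(s['tool_pos'])[:2],axis=2)<.055)&(W[...,2]>.1)
    Q=W[m]; print(n,m.sum())
    for a in np.arange(.1,.3,.02):
        k=Q[(Q[:,2]>=a)&(Q[:,2]<a+.02)]
        if len(k): print(round(a,2),len(k),k.mean(0).round(3),k.min(0).round(3),k.max(0).round(3))
E
```

```text
3.1 [0.54002828 0.10687584 0.12138082] [ 0.477  0.351 -0.898  1.72   0.292  1.209  0.839] [ 0.001  0.003  0.002  0.007  0.003 -0.003 -0.001]
side 2650
0.16 40 [0.533 0.109 0.172] [0.525 0.088 0.162] [0.548 0.117 0.18 ]
0.18 44 [0.532 0.109 0.19 ] [0.526 0.09  0.182] [0.545 0.119 0.199]
0.2 104 [0.531 0.106 0.212] [0.517 0.061 0.201] [0.557 0.141 0.22 ]
0.22 129 [0.529 0.105 0.23 ] [0.513 0.059 0.22 ] [0.559 0.161 0.24 ]
0.24 156 [0.53  0.112 0.25 ] [0.513 0.056 0.24 ] [0.561 0.161 0.26 ]
0.26 141 [0.53  0.114 0.268] [0.512 0.059 0.26 ] [0.556 0.155 0.279]
0.28 89 [0.521 0.128 0.292] [0.5   0.083 0.28 ] [0.555 0.146 0.3  ]
top 2216
```

View pics/t1.png

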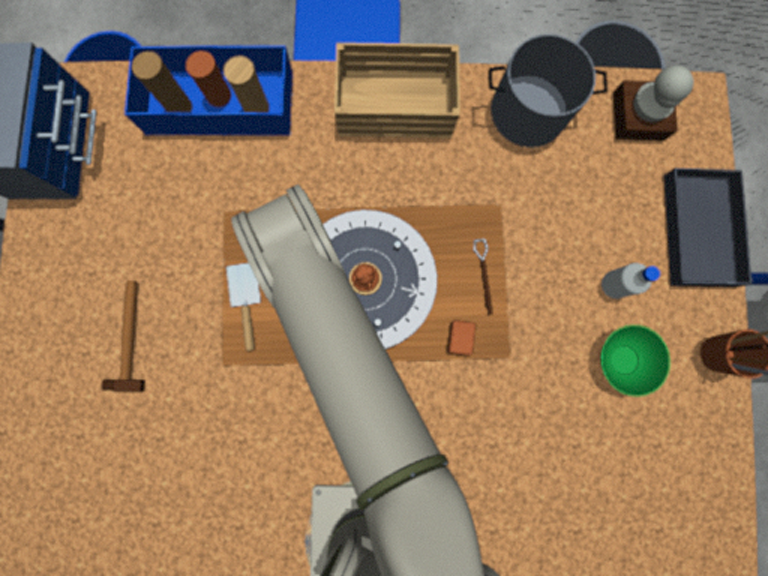

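The top view shows the arm over the wheel's left side. From the side, the fingertip appears about 40 mm higher than the reported TCP. I'll descend to a height that is safe under either reading and look again.

Emit:
arm_command(
  plan=[
    {"jaw": 0,"x": 1,"y": 2,"z": 15,"rx": 0,"ry": 0,"rz": 0},
    {"jaw": 0,"x": 1,"y": 2,"z": 30,"rx": 0,"ry": 0,"rz": 0},
    {"jaw": 0,"x": 1,"y": 2,"z": 40,"rx": 0,"ry": 0,"rz": 0},
    {"jaw": 0,"x": 1,"y": 2,"z": 40,"rx": 0,"ry": 0,"rz": 0},
    {"jaw": 0,"x": 1,"y": 2,"z": 40,"rx": 0,"ry": 0,"rz": 0},
  ],
)

```text
time: 3.82
tool_pos: [0.5389, 0.109, 0.0803]
tool_rot: [0.368, 3.12, 0.0]
wrist_force: [0.5, -1.0, 0.1]
width: -0.003
grip_force: 0.0
```

```bash
cat >> h.py <<'E'
def tip(c,s,lo=.07):
    E=np.array(c['extrinsics']); Ei=np.linalg.inv(E); Z=c['z_map']; G=grid(c,0.); o=Ei[:3,3]
    d=np.dstack([G,np.zeros((384,512))])-o; W=o+d*(Z/(d@E[2,:3]))[...,None]
    m=(Z>0)&(np.linalg.norm(W[...,:2]-np.array(s['tool_pos'])[:2],axis=2)<.022)&(W[...,2]>lo)
    for z in np.arange(lo,.2,.01):
        k=W[m&(W[...,2]>=z)&(W[...,2]<z+.01)]
        if len(k): print(round(z,3),len(k),k.min(0).round(3),k.max(0).round(3))
E
python3 - <<'E'
from h import *
s=telemetry.get_state(); print(s['time'],s['tool_pos'],s['wrist_force'])
c=eyes.camera('side'); tip(c,s); cv2.imwrite('pics/s2.png',cv2.resize(c['color'][130:270,170:340,::-1],(728,600),interpolation=cv2.INTER_CUBIC))
E
```

```text
3.825 [0.53893615 0.10896979 0.08029948] [ 0.48463245 -1.02680295  0.08093646]
0.07 1 [0.56  0.105 0.077] [0.56  0.105 0.077]
0.08 2 [0.559 0.101 0.081] [0.56  0.105 0.088]
0.11 1 [0.538 0.111 0.12 ] [0.538 0.111 0.12 ]
0.12 13 [0.524 0.096 0.123] [0.54  0.118 0.129]
0.13 22 [0.525 0.097 0.131] [0.545 0.121 0.14 ]
0.14 24 [0.525 0.092 0.14 ] [0.547 0.123 0.15 ]
0.15 23 [0.523 0.093 0.15 ] [0.546 0.122 0.16 ]
0.16 27 [0.522 0.096 0.161] [0.549 0.127 0.17 ]
0.17 31 [0.523 0.093 0.17 ] [0.553 0.129 0.18 ]
0.18 28 [0.519 0.1   0.18 ] [0.559 0.124 0.19 ]
0.19 21 [0.517 0.097 0.19 ] [0.537 0.128 0.2  ]
```

View pics/s2.png

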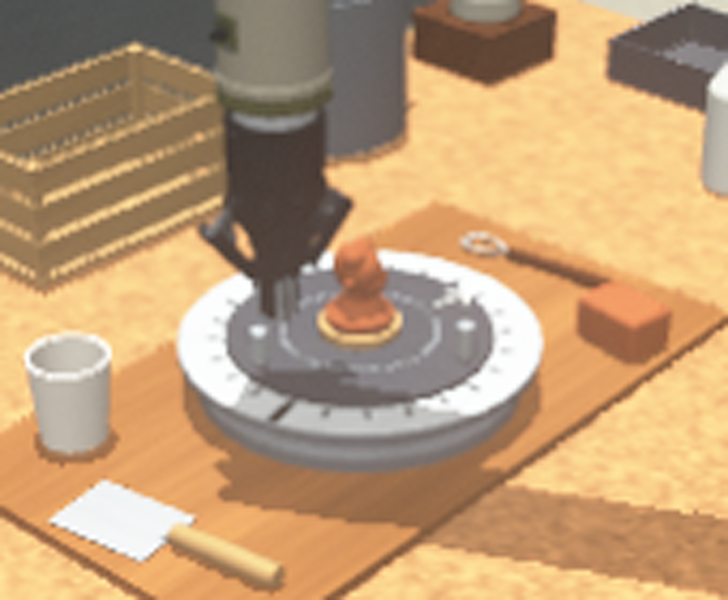

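The fingertip really is about 40 mm above the reported TCP: at z 0.080 the visible tip is near 0.120. Lateral agreement is good. I'll go lower in steps, checking from the side each time.

Emit:
arm_command(
  plan=[
    {"jaw": 0,"x": 0,"y": 0,"z": 12,"rx": 0,"ry": 0,"rz": 0},
    {"jaw": 0,"x": 0,"y": 0,"z": 22,"rx": 0,"ry": 0,"rz": 0},
    {"jaw": 0,"x": 0,"y": 0,"z": 30,"rx": 0,"ry": 0,"rz": 0},
    {"jaw": 0,"x": 0,"y": 0,"z": 30,"rx": 0,"ry": 0,"rz": 0},
  ],
)

```text
time: 4.38
tool_pos: [0.5382, 0.1088, 0.0492]
tool_rot: [-0.368, -3.119, 0.0]
wrist_force: [0.5, -0.7, -0.7]
width: -0.0
grip_force: 0.0
```

```bash
python3 - <<'E'
from h import *
s=telemetry.get_state(); print(s['time'],s['tool_pos'],s['wrist_force'])
c=eyes.camera('side'); tip(c,s)
q,y=fing(76.8,gap=.030); rows([([*q,.037],y)])
E
```

```text
4.375 [0.5381875  0.10876694 0.04924781] [ 0.51883228 -0.68505187 -0.65179914]
0.07 3 [0.557 0.102 0.071] [0.559 0.107 0.076]
0.08 2 [0.532 0.113 0.088] [0.537 0.113 0.09 ]
0.09 17 [0.523 0.095 0.091] [0.55  0.119 0.1  ]
0.1 22 [0.525 0.089 0.1  ] [0.546 0.124 0.109]
0.11 25 [0.523 0.097 0.11 ] [0.55  0.123 0.12 ]
0.12 19 [0.526 0.098 0.12 ] [0.54  0.121 0.13 ]
0.13 28 [0.521 0.091 0.131] [0.548 0.127 0.14 ]
0.14 30 [0.521 0.095 0.14 ] [0.55  0.128 0.149]
0.15 24 [0.519 0.097 0.151] [0.553 0.127 0.16 ]
0.16 26 [0.518 0.1   0.16 ] [0.536 0.129 0.169]
0.17 22 [0.519 0.098 0.17 ] [0.532 0.129 0.179]
0.18 20 [0.52  0.098 0.18 ] [0.537 0.129 0.189]
0.19 27 [0.519 0.094 0.191] [0.535 0.13  0.2  ]
{'x': -0.1, 'y': 0.2, 'z': 12.8, 'rx': -0.0, 'ry': -0.0, 'rz': -0.3}
```

```bash
python3 - <<'E'
from h import *
z=.036
rows([([*fing(76.8,gap=g)[0],z],166.8) for g in(.03,.026,.022,.019)]+[([*fing(t)[0],z],t+90) for t in (75,72,68.5,65,61.5,58,54.5)])
E
```

```text
{'x': -0.1, 'y': 0.2, 'z': 13.8, 'rx': -0.0, 'ry': -0.0, 'rz': -0.3}
{'x': -4.1, 'y': 0.2, 'z': 13.8, 'rx': -0.0, 'ry': -0.0, 'rz': -0.3}
{'x': -8.1, 'y': 0.2, 'z': 13.8, 'rx': -0.0, 'ry': -0.0, 'rz': -0.3}
{'x': -11.1, 'y': 0.2, 'z': 13.8, 'rx': -0.0, 'ry': -0.0, 'rz': -0.3}
{'x': -14.6, 'y': 0.8, 'z': 13.8, 'rx': -0.0, 'ry': -0.0, 'rz': 1.5}
{'x': -19.6, 'y': 1.5, 'z': 13.8, 'rx': -0.0, 'ry': -0.0, 'rz': 4.5}
{'x': -25.5, 'y': 2.0, 'z': 13.8, 'rx': -0.0, 'ry': -0.0, 'rz': 8.0}
{'x': -31.4, 'y': 2.1, 'z': 13.8, 'rx': -0.0, 'ry': -0.0, 'rz': 11.5}
{'x': -37.3, 'y': 1.9, 'z': 13.8, 'rx': -0.0, 'ry': -0.0, 'rz': 15.0}
{'x': -43.2, 'y': 1.3, 'z': 13.8, 'rx': -0.0, 'ry': -0.0, 'rz': 18.5}
{'x': -49.0, 'y': 0.3, 'z': 13.8, 'rx': -0.0, 'ry': -0.0, 'rz': 22.0}
```

Emit:
arm_command(
  plan=[
    {"jaw": 0,"x": 0,"y": 0,"z": 7,"rx": 0,"ry": 0,"rz": 0},
    {"jaw": 0,"x": 0,"y": 0,"z": 13,"rx": 0,"ry": 0,"rz": 0},
    {"jaw": 0,"x": -4,"y": 0,"z": 13,"rx": 0,"ry": 0,"rz": 0},
    {"jaw": 0,"x": -8,"y": 0,"z": 13,"rx": 0,"ry": 0,"rz": 0},
    {"jaw": 0,"x": -11,"y": 0,"z": 13,"rx": 0,"ry": 0,"rz": 0},
    {"jaw": 0,"x": -14.5,"y": 1,"z": 13,"rx": 0,"ry": 0,"rz": 1.5},
    {"jaw": 0,"x": -19.5,"y": 1.5,"z": 13,"rx": 0,"ry": 0,"rz": 4.5},
    {"jaw": 0,"x": -25.5,"y": 2,"z": 13,"rx": 0,"ry": 0,"rz": 8},
    {"jaw": 0,"x": -31.5,"y": 2,"z": 13,"rx": 0,"ry": 0,"rz": 11.5},
    {"jaw": 0,"x": -37.5,"y": 2,"z": 13,"rx": 0,"ry": 0,"rz": 15},
    {"jaw": 0,"x": -43,"y": 1.5,"z": 13,"rx": 0,"ry": 0,"rz": 18.5},
    {"jaw": 0,"x": -49,"y": 0,"z": 13,"rx": 0,"ry": 0,"rz": 22},
  ],
)

```text
time: 5.92
tool_pos: [0.5862, 0.0981, 0.037]
tool_rot: [-0.96, -2.99, -0.0]
wrist_force: [-1.1, 2.4, -0.8]
width: -0.001
grip_force: 1.4
```

```bash
python3 - <<'E'
from h import *
s=telemetry.get_state(); print(s['time'],s['tool_pos'],s['wrist_force'],np.round(s['joint_pos'],2))
c=eyes.camera('side'); tip(c,s); cv2.imwrite('pics/s3.png',cv2.resize(c['color'][130:270,170:340,::-1],(728,600),interpolation=cv2.INTER_CUBIC))
measure(eyes.camera('top'),C)
z=.037
rows([([*fing(t)[0],z],t+90) for t in range(51,5,-4)])
E
```

```text
5.925 [0.58617013 0.09812798 0.03703428] [-1.14799369  2.4447482  -0.79674028] [ 0.34  0.51 -0.74  1.69  0.38  1.09  0.44]
0.07 2 [0.581 0.097 0.078] [0.588 0.104 0.08 ]
0.08 19 [0.572 0.087 0.081] [0.595 0.109 0.09 ]
0.09 22 [0.57  0.083 0.091] [0.593 0.108 0.1  ]
0.1 23 [0.57  0.086 0.1  ] [0.592 0.108 0.11 ]
0.11 23 [0.568 0.081 0.11 ] [0.593 0.114 0.119]
0.12 33 [0.567 0.085 0.12 ] [0.602 0.12  0.13 ]
0.13 27 [0.567 0.083 0.13 ] [0.604 0.119 0.14 ]
0.14 17 [0.564 0.091 0.141] [0.592 0.116 0.15 ]
0.15 27 [0.565 0.089 0.15 ] [0.595 0.118 0.16 ]
0.16 28 [0.565 0.09  0.16 ] [0.592 0.119 0.17 ]
0.17 19 [0.568 0.093 0.171] [0.594 0.119 0.179]
0.18 36 [0.567 0.091 0.18 ] [0.595 0.12  0.189]
0.19 10 [0.568 0.089 0.19 ] [0.588 0.12  0.195]
line 117.1128961293545 114 [np.int32(15), np.int32(114)]
blob 8 z62: ang 21.1 r 0.1027 z92: ang 21.6 r 0.0958 [0.6352 0.045 ]
blob 1286 z62: ang 121.8 r 0.0546 z92: ang 125.9 r 0.0549 [0.514  0.0542]
blob 51 z62: ang -48.8 r 0.0533 z92: ang -53.0 r 0.0496 [ 0.5761 -0.0299]
blob 17 z62: ang -62.7 r 0.0994 z92: ang -65.1 r 0.0954 [ 0.5863 -0.0768]
blob 9 
[... 264 characters left out ...]
 'rz': 7.4}
{'x': -18.8, 'y': 1.7, 'z': 0.1, 'rx': 0.0, 'ry': -0.0, 'rz': 11.4}
{'x': -25.5, 'y': 1.5, 'z': 0.1, 'rx': 0.0, 'ry': -0.0, 'rz': 15.4}
{'x': -32.2, 'y': 0.7, 'z': 0.1, 'rx': 0.0, 'ry': -0.0, 'rz': 19.4}
{'x': -38.9, 'y': -0.5, 'z': 0.1, 'rx': 0.0, 'ry': -0.0, 'rz': 23.4}
{'x': -45.4, 'y': -2.2, 'z': 0.1, 'rx': 0.0, 'ry': -0.0, 'rz': 27.4}
{'x': -51.8, 'y': -4.3, 'z': 0.1, 'rx': 0.0, 'ry': -0.0, 'rz': 31.4}
{'x': -58.1, 'y': -6.9, 'z': 0.1, 'rx': 0.0, 'ry': -0.0, 'rz': 35.4}
{'x': -64.1, 'y': -9.9, 'z': 0.1, 'rx': 0.0, 'ry': -0.0, 'rz': 39.4}
{'x': -70.0, 'y': -13.3, 'z': 0.1, 'rx': 0.0, 'ry': -0.0, 'rz': 43.4}
{'x': -75.5, 'y': -17.2, 'z': 0.1, 'rx': 0.0, 'ry': -0.0, 'rz': 47.4}
```

View pics/s3.png

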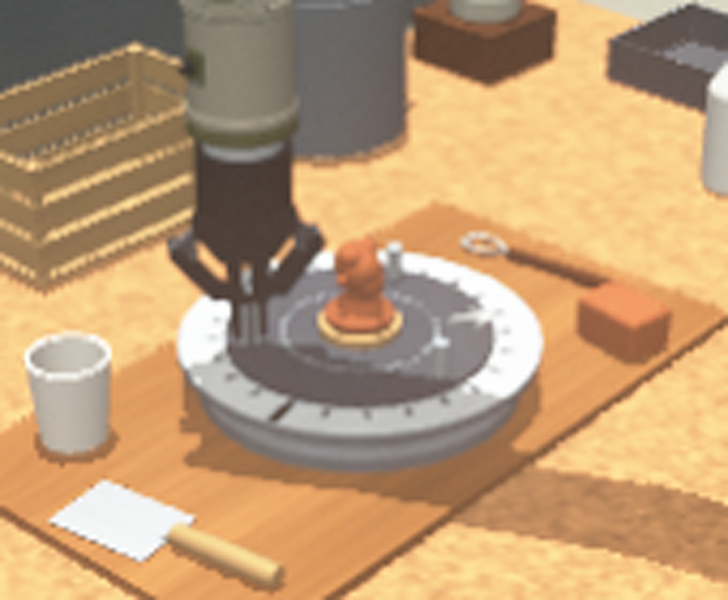

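The fingers are on the peg and the wheel has turned about 22° clockwise at about 2.7 N, with the maquette untouched. I'll keep going.

Emit:
arm_command(
  plan=[
    {"jaw": 0,"x": -5.5,"y": 1,"z": 0,"rx": 0,"ry": 0,"rz": 3.5},
    {"jaw": 0,"x": -12,"y": 1.5,"z": 0,"rx": 0,"ry": 0,"rz": 7.5},
    {"jaw": 0,"x": -19,"y": 1.5,"z": 0,"rx": 0,"ry": 0,"rz": 11.5},
    {"jaw": 0,"x": -25.5,"y": 1.5,"z": 0,"rx": 0,"ry": 0,"rz": 15.5},
    {"jaw": 0,"x": -32,"y": 0.5,"z": 0,"rx": 0,"ry": 0,"rz": 19.5},
    {"jaw": 0,"x": -39,"y": -0.5,"z": 0,"rx": 0,"ry": 0,"rz": 23.5},
    {"jaw": 0,"x": -45.5,"y": -2,"z": 0,"rx": 0,"ry": 0,"rz": 27.5},
    {"jaw": 0,"x": -52,"y": -4.5,"z": 0,"rx": 0,"ry": 0,"rz": 31.5},
    {"jaw": 0,"x": -58,"y": -7,"z": 0,"rx": 0,"ry": 0,"rz": 35.5},
    {"jaw": 0,"x": -64,"y": -10,"z": 0,"rx": 0,"ry": 0,"rz": 39.5},
    {"jaw": 0,"x": -70,"y": -13.5,"z": 0,"rx": 0,"ry": 0,"rz": 43.5},
    {"jaw": 0,"x": -75.5,"y": -17,"z": 0,"rx": 0,"ry": 0,"rz": 47.5},
  ],
)

```text
time: 7.52
tool_pos: [0.6379, 0.0407, 0.0371]
tool_rot: [-2.081, -2.352, -0.001]
wrist_force: [-1.1, 3.8, 0.1]
width: -0.0
grip_force: 1.3
```

```bash
python3 - <<'E'
from h import *
s=telemetry.get_state(); print(s['time'],s['tool_pos'],s['wrist_force'],np.round(s['joint_pos'],2))
measure(eyes.camera('top'),C)
z=.037
rows([([*fing(t)[0],z],t+90) for t in range(3,-43,-4)])
E
```

```text
7.525 [0.63789603 0.04069981 0.03707035] [-1.0740803   3.76244421  0.11925876] [ 0.27  0.55 -0.54  1.57  0.31  1.11 -0.22]
line 178.57367096913435 25 [np.int32(10), np.int32(14), np.int32(25)]
blob 1364 z62: ang -74.7 r 0.0323 z92: ang -82.5 r 0.0312 [ 0.5503 -0.0212]
blob 19 z62: ang 125.7 r 0.0962 z92: ang 128.0 r 0.0956 [0.4873 0.085 ]
{'x': -6.4, 'y': 1.2, 'z': 0.1, 'rx': -0.0, 'ry': -0.0, 'rz': 3.7}
{'x': -13.1, 'y': 1.8, 'z': 0.1, 'rx': -0.0, 'ry': -0.0, 'rz': 7.7}
{'x': -19.9, 'y': 1.9, 'z': 0.1, 'rx': -0.0, 'ry': -0.0, 'rz': 11.7}
{'x': -26.6, 'y': 1.6, 'z': 0.1, 'rx': -0.0, 'ry': -0.0, 'rz': 15.7}
{'x': -33.3, 'y': 0.8, 'z': 0.1, 'rx': -0.0, 'ry': -0.0, 'rz': 19.7}
{'x': -40.0, 'y': -0.4, 'z': 0.1, 'rx': -0.0, 'ry': -0.0, 'rz': 23.7}
{'x': -46.5, 'y': -2.1, 'z': 0.1, 'rx': -0.0, 'ry': -0.0, 'rz': 27.7}
{'x': -52.9, 'y': -4.3, 'z': 0.1, 'rx': -0.0, 'ry': -0.0, 'rz': 31.7}
{'x': -59.1, 'y': -6.9, 'z': 0.1, 'rx': -0.0, 'ry': -0.0, 'rz': 35.7}
{'x': -65.2, 'y': -10.0, 'z': 0.1, 'rx': -0.0, 'ry': -0.0, 'rz': 39.7}
{'x': -71.0, 'y': -13.4, 'z': 0.1, 'rx': -0.0, 'ry': -0.0, 'rz': 43.7}
{'x': -76.5, 'y': -17.3, 'z': 0.1, 'rx': -0.0, 'ry': -0.0, 'rz': 47.7}
```

Emit:
arm_command(
  plan=[
    {"jaw": 0,"x": -6.5,"y": 1,"z": 0,"rx": 0,"ry": 0,"rz": 3.5},
    {"jaw": 0,"x": -13,"y": 2,"z": 0,"rx": 0,"ry": 0,"rz": 7.5},
    {"jaw": 0,"x": -20,"y": 2,"z": 0,"rx": 0,"ry": 0,"rz": 11.5},
    {"jaw": 0,"x": -26.5,"y": 1.5,"z": 0,"rx": 0,"ry": 0,"rz": 15.5},
    {"jaw": 0,"x": -33,"y": 1,"z": 0,"rx": 0,"ry": 0,"rz": 19.5},
    {"jaw": 0,"x": -40,"y": -0.5,"z": 0,"rx": 0,"ry": 0,"rz": 23.5},
    {"jaw": 0,"x": -46.5,"y": -2,"z": 0,"rx": 0,"ry": 0,"rz": 27.5},
    {"jaw": 0,"x": -53,"y": -4.5,"z": 0,"rx": 0,"ry": 0,"rz": 31.5},
    {"jaw": 0,"x": -59,"y": -7,"z": 0,"rx": 0,"ry": 0,"rz": 35.5},
    {"jaw": 0,"x": -65,"y": -10,"z": 0,"rx": 0,"ry": 0,"rz": 39.5},
    {"jaw": 0,"x": -71,"y": -13.5,"z": 0,"rx": 0,"ry": 0,"rz": 43.5},
    {"jaw": 0,"x": -76.5,"y": -17.5,"z": 0,"rx": 0,"ry": 0,"rz": 47.5},
  ],
)

```text
time: 9.07
tool_pos: [0.63, -0.0373, 0.0371]
tool_rot: [-2.852, -1.316, -0.001]
wrist_force: [1.5, 3.3, -0.0]
width: 0.003
grip_force: 1.4
```

```bash
python3 - <<'E'
from h import *
s=telemetry.get_state(); print(s['time'],s['tool_pos'],s['wrist_force'],np.round(s['joint_pos'],2))
measure(eyes.camera('top'),C)
z=.037
rows([([*fing(t)[0],z],t+90) for t in (-45,-49,-53,-56.5,-60,-63,-66,-68,-69)])
E
```

```text
9.075 [ 0.63003655 -0.03730733  0.03706446] [ 1.54121844  3.25881883 -0.01218054] [ 0.27  0.5  -0.37  1.6   0.2   1.08 -0.86]
line -158.62784707735378 28 [np.int32(7), np.int32(8), np.int32(28)]
blob 4 z62: ang -4.1 r 0.1049 z92: ang -4.7 r 0.0979 [0.6438 0.0017]
blob 808 z62: ang -80.5 r 0.0728 z92: ang -83.9 r 0.0709 [ 0.5537 -0.0608]
blob 14 z62: ang 49.7 r 0.0628 z92: ang 52.6 r 0.0580 [0.5815 0.0557]
blob 19 z62: ang 77.3 r 0.0990 z92: ang 79.7 r 0.0948 [0.5632 0.103 ]
blob 47 z62: ang 123.1 r 0.0567 z92: ang 127.0 r 0.0571 [0.5118 0.0553]
blob 44 z62: ang 139.4 r 0.0966 z92: ang 141.3 r 0.0969 [0.4706 0.0702]
blob 6 z62: ang -161.2 r 0.0936 z92: ang -161.7 r 0.0952 [ 0.4558 -0.0203]
{'x': -6.5, 'y': 1.3, 'z': 0.1, 'rx': -0.0, 'ry': -0.0, 'rz': 4.3}
{'x': -13.2, 'y': 1.9, 'z': 0.1, 'rx': -0.0, 'ry': -0.0, 'rz': 8.3}
{'x': -19.9, 'y': 2.0, 'z': 0.1, 'rx': -0.0, 'ry': -0.0, 'rz': 12.3}
{'x': -25.9, 'y': 1.7, 'z': 0.1, 'rx': -0.0, 'ry': -0.0, 'rz': 15.8}
{'x': -31.7, 'y': 1.0, 'z': 0.1, 'rx': -0.0, 'ry': -0.0, 'rz': 19.3}
{'x': -36.7, 'y': 0.1, 'z': 0.1, 'rx': -0.0, 'ry': -0.0, 'rz': 22.3}
{'x': -41.7, 'y': -1.0, 'z': 0.1, 'rx': -0.0, 'ry': -0.0, 'rz': 25.3}
{'x': -44.9, 'y': -1.9, 'z': 0.1, 'rx': -0.0, 'ry': -0.0, 'rz': 27.3}
{'x': -46.5, 'y': -2.4, 'z': 0.1, 'rx': -0.0, 'ry': -0.0, 'rz': 28.3}
```

Emit:
arm_command(
  plan=[
    {"jaw": 0,"x": -6.5,"y": 1.5,"z": 0,"rx": 0,"ry": 0,"rz": 4.5},
    {"jaw": 0,"x": -13,"y": 2,"z": 0,"rx": 0,"ry": 0,"rz": 8.5},
    {"jaw": 0,"x": -20,"y": 2,"z": 0,"rx": 0,"ry": 0,"rz": 12.5},
    {"jaw": 0,"x": -26,"y": 1.5,"z": 0,"rx": 0,"ry": 0,"rz": 16},
    {"jaw": 0,"x": -31.5,"y": 1,"z": 0,"rx": 0,"ry": 0,"rz": 19.5},
    {"jaw": 0,"x": -36.5,"y": 0,"z": 0,"rx": 0,"ry": 0,"rz": 22.5},
    {"jaw": 0,"x": -41.5,"y": -1,"z": 0,"rx": 0,"ry": 0,"rz": 25.5},
    {"jaw": 0,"x": -45,"y": -2,"z": 0,"rx": 0,"ry": 0,"rz": 27.5},
    {"jaw": 0,"x": -46.5,"y": -2.5,"z": 0,"rx": 0,"ry": 0,"rz": 28.5},
    {"jaw": 0,"x": -46.5,"y": -2.5,"z": 0,"rx": 0,"ry": 0,"rz": 28.5},
  ],
)

```text
time: 10.38
tool_pos: [0.598, -0.0721, 0.0372]
tool_rot: [3.088, 0.575, 0.0]
wrist_force: [0.2, 2.0, 0.2]
width: 0.003
grip_force: 0.6
```

```bash
cat >> h.py <<'E'
def line(c,C):
    # sub-pixel: darkness-weighted centroid within a sector about the long line, and arrow near the rim
    g=c['color'].mean(2); P=grid(c,.056)-C; r=np.hypot(P[...,0],P[...,1]); a=np.degrees(np.arctan2(P[...,1],P[...,0]))
    m=(r>.124)&(r<.145)&(abs(a-105)<9); w=np.clip(190-g[m],0,None)
    print('line ang',(w*a[m]).sum()/w.sum())
E
python3 - <<'E'
from h import *
s=telemetry.get_state(); print(s['time'],s['tool_pos'],s['wrist_force'],np.round(s['joint_pos'],2))
c=eyes.camera('top'); measure(c,C); line(c,C); save(c,'t4')
cv2.imwrite('pics/c4.png',cv2.resize(c['color'][130:245,185:305,::-1],(720,600),interpolation=cv2.INTER_CUBIC))
E
```

```text
10.375 [ 0.59800829 -0.07210477  0.03724312] [0.2468377  1.95350786 0.15489519] [ 0.27  0.43 -0.28  1.68  0.13  1.04 -1.26]
line -149.75216916618425 32 [np.int32(8), np.int32(14), np.int32(32)]
blob 35 z62: ang -33.3 r 0.0955 z92: ang -35.1 r 0.0898 [ 0.6196 -0.0419]
blob 329 z62: ang -85.3 r 0.0893 z92: ang -88.1 r 0.0872 [ 0.5491 -0.0775]
blob 19 z62: ang 49.0 r 0.1013 z92: ang 50.7 r 0.0953 [0.6066 0.0835]
blob 32 z62: ang 27.2 r 0.0588 z92: ang 28.7 r 0.0532 [0.5928 0.0352]
blob 43 z62: ang 121.1 r 0.0573 z92: ang 125.1 r 0.0575 [0.5131 0.0568]
blob 50 z62: ang 111.1 r 0.0960 z92: ang 113.6 r 0.0945 [0.5083 0.0963]
blob 6 z62: ang 178.9 r 0.0643 z92: ang 179.5 r 0.0668 [0.4794 0.0103]
blob 21 z62: ang 170.2 r 0.0930 z92: ang 171.0 r 0.0946 [0.4528 0.0244]
line ang 106.54191426599743
```

View pics/c4.png

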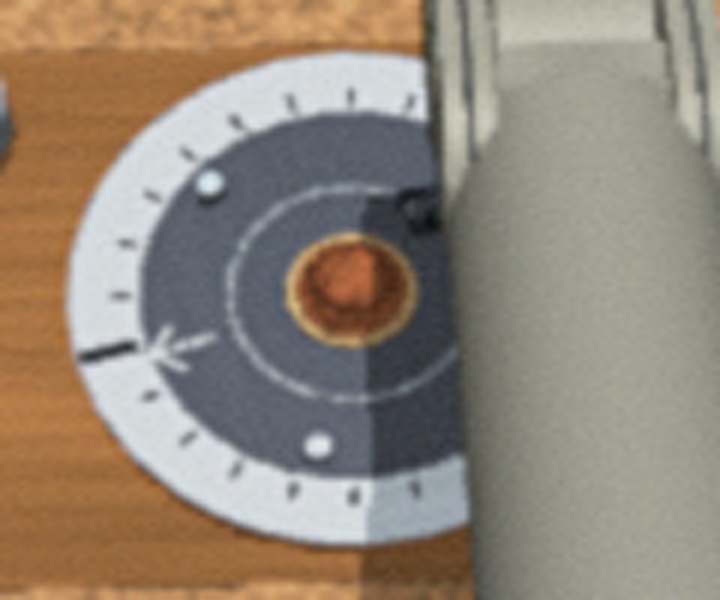

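The arrow is at about 111.0° and the long line at about 106.4°, so 4.5° remains. The view shows the arrow at (180,345) just short of the line at (108,352).

```bash
python3 - <<'E'
from h import *
rows([([*fing(t)[0],.037],t+90) for t in (-69,-70.5,-72,-73)])
E
```

```text
{'x': -0.5, 'y': 0.0, 'z': 0.2, 'rx': 0.0, 'ry': 0.0, 'rz': 0.1}
{'x': -3.0, 'y': 0.5, 'z': 0.2, 'rx': 0.0, 'ry': 0.0, 'rz': 1.6}
{'x': -5.5, 'y': 0.8, 'z': 0.2, 'rx': 0.0, 'ry': 0.0, 'rz': 3.1}
{'x': -7.2, 'y': 1.1, 'z': 0.2, 'rx': 0.0, 'ry': 0.0, 'rz': 4.1}
```

Emit:
arm_command(
  plan=[
    {"jaw": 0,"x": -2.5,"y": 0.5,"z": 0,"rx": 0,"ry": 0,"rz": 1.5},
    {"jaw": 0,"x": -4.5,"y": 0.7,"z": 0,"rx": 0,"ry": 0,"rz": 2.7},
    {"jaw": 0,"x": -6,"y": 1,"z": 0,"rx": 0,"ry": 0,"rz": 3.5},
    {"jaw": 0,"x": -6.8,"y": 1,"z": 0,"rx": 0,"ry": 0,"rz": 4},
    {"jaw": 0,"x": -6.8,"y": 1,"z": 0,"rx": 0,"ry": 0,"rz": 4},
    {"jaw": 0,"x": -6.8,"y": 1,"z": 0,"rx": 0,"ry": 0,"rz": 4},
  ],
)

```text
time: 11.18
tool_pos: [0.5919, -0.0756, 0.0371]
tool_rot: [3.107, 0.465, -0.0]
wrist_force: [1.3, 0.1, 1.6]
width: 0.002
grip_force: 0.7
```

```bash
python3 - <<'E'
from h import *
s=telemetry.get_state(); print(s['time'],s['tool_pos'],s['wrist_force'])
for _ in range(2): c=eyes.camera('top'); measure(c,C); line(c,C)
E
```

```text
11.175 [ 0.59189036 -0.07561478  0.03712676] [1.2873701  0.08686435 1.63719693]
line -148.91003062027343 33 [np.int32(8), np.int32(12), np.int32(33)]
blob 39 z62: ang -37.5 r 0.0942 z92: ang -39.5 r 0.0887 [ 0.6146 -0.0467]
blob 19 z62: ang 45.4 r 0.1010 z92: ang 47.0 r 0.0949 [0.6109 0.0791]
blob 281 z62: ang -85.0 r 0.0911 z92: ang -87.8 r 0.0890 [ 0.5496 -0.0792]
blob 22 z62: ang -1.7 r 0.0627 z92: ang -2.5 r 0.0567 [0.6029 0.0072]
blob 16 z62: ang 47.3 r 0.0625 z92: ang 50.0 r 0.0575 [0.5832 0.0538]
blob 54 z62: ang 130.3 r 0.0546 z92: ang 134.0 r 0.0555 [0.5076 0.0496]
blob 50 z62: ang 107.1 r 0.0953 z92: ang 109.7 r 0.0935 [0.5147 0.0978]
blob 20 z62: ang 166.1 r 0.0928 z92: ang 167.0 r 0.0942 [0.4544 0.0308]
line ang 106.54307223829065
line -148.9242741762605 30 [np.int32(8), np.int32(12), np.int32(30)]
blob 42 z62: ang -37.6 r 0.0940 z92: ang -39.6 r 0.0885 [ 0.6144 -0.0467]
blob 18 z62: ang 45.2 r 0.1012 z92: ang 46.8 r 0.0950 [0.6113 0.0789]
blob 285 z62: ang -85.0 r 0.0910 z92: ang -87.7 r 0.0888 [ 0.5497 -0.0791]
blob 24 z62: ang 36.6 r 0.0606 z92: ang 38.7 r 0.0552 [0.5893 0.0442]
blob 12 z62: ang -10.6 r 0.0637 z92: ang -11.9 r 0.0579 [ 0.6028 -0.0023]
blob 52 z62: ang 128.7 r 0.0546 z92: ang 132.5 r 0.0555 [0.5087 0.0506]
blob 49 z62: ang 107.1 r 0.0959 z92: ang 109.7 r 0.0941 [0.5145 0.0983]
blob 21 z62: ang 165.9 r 0.0930 z92: ang 166.8 r 0.0944 [0.4542 0.0312]
line ang 106.54639407087765
```

Emit:
arm_command(
  plan=[
    {"jaw": 0,"x": -0.4,"y": 0,"z": 0,"rx": 0,"ry": 0,"rz": 0.2},
    {"jaw": 0,"x": -0.8,"y": 0,"z": 0,"rx": 0,"ry": 0,"rz": 0.4},
    {"jaw": 0,"x": -0.8,"y": 0,"z": 0,"rx": 0,"ry": 0,"rz": 0.4},
    {"jaw": 0,"x": -0.8,"y": 0,"z": 0,"rx": 0,"ry": 0,"rz": 0.4},
  ],
)

```text
time: 11.78
tool_pos: [0.5912, -0.0759, 0.0371]
tool_rot: [3.108, 0.454, 0.0]
wrist_force: [2.8, 0.2, -0.9]
width: -0.001
grip_force: 1.2
```

```bash
python3 - <<'E'
from h import *
s=telemetry.get_state(); print(s['time'],s['tool_pos'],s['wrist_force'])
for _ in range(2): c=eyes.camera('top'); measure(c,C); line(c,C)
E
```

```text
11.775 [ 0.59123875 -0.07587853  0.03711594] [ 2.83754844  0.24675359 -0.88240012]
line -148.79661911398603 30 [np.int32(8), np.int32(12), np.int32(30)]
blob 42 z62: ang -38.4 r 0.0935 z92: ang -40.4 r 0.0881 [ 0.6133 -0.0474]
blob 17 z62: ang 45.0 r 0.1015 z92: ang 46.6 r 0.0954 [0.6117 0.079 ]
blob 286 z62: ang -85.4 r 0.0909 z92: ang -88.2 r 0.0888 [ 0.549  -0.0791]
blob 13 z62: ang -9.6 r 0.0637 z92: ang -10.9 r 0.0579 [ 0.603  -0.0012]
blob 23 z62: ang 37.9 r 0.0608 z92: ang 40.1 r 0.0554 [0.5886 0.0454]
blob 54 z62: ang 130.5 r 0.0542 z92: ang 134.2 r 0.0552 [0.5077 0.0492]
blob 47 z62: ang 106.5 r 0.0959 z92: ang 109.1 r 0.0940 [0.5155 0.0985]
blob 22 z62: ang 165.2 r 0.0928 z92: ang 166.3 r 0.0942 [0.4547 0.0321]
line ang 106.55836357823284
line -148.60008898444156 32 [np.int32(8), np.int32(12), np.int32(32)]
blob 44 z62: ang -38.3 r 0.0937 z92: ang -40.3 r 0.0883 [ 0.6136 -0.0474]
blob 18 z62: ang 45.0 r 0.1011 z92: ang 46.5 r 0.0949 [0.6115 0.0786]
blob 288 z62: ang -85.3 r 0.0908 z92: ang -88.1 r 0.0887 [ 0.5491 -0.079 ]
blob 12 z62: ang -10.6 r 0.0637 z92: ang -11.9 r 0.0579 [ 0.6028 -0.0023]
blob 6 z62: ang 14.7 r 0.0632 z92: ang 15.2 r 0.0572 [0.6014 0.0247]
blob 16 z62: ang 47.3 r 0.0625 z92: ang 50.0 r 0.0575 [0.5832 0.0538]
blob 47 z62: ang 123.1 r 0.0567 z92: ang 127.0 r 0.0571 [0.5118 0.0553]
blob 46 z62: ang 106.6 r 0.0957 z92: ang 109.2 r 0.0938 [0.5153 0.0983]
blob 7 z62: ang -179.7 r 0.0643 z92: ang -179.2 r 0.0668 [0.4795 0.0087]
blob 21 z62: ang 165.5 r 0.0928 z92: ang 166.5 r 0.0943 [0.4545 0.0318]
line ang 106.5566599939123
```

Arrow 106.55°, line 106.55°: aligned. Now I back off along the tangent, lift straight up and check.

Emit:
arm_command(
  plan=[
    {"jaw": 0,"x": 2,"y": 0,"z": 0,"rx": 0,"ry": 0,"rz": 0},
    {"jaw": 0,"x": 7,"y": 0,"z": 0,"rx": 0,"ry": 0,"rz": 0},
    {"jaw": 0,"x": 12,"y": 0,"z": 0,"rx": 0,"ry": 0,"rz": 0},
    {"jaw": 0,"x": 12,"y": 0,"z": -20,"rx": 0,"ry": 0,"rz": 0},
    {"jaw": 0,"x": 12,"y": 0,"z": -60,"rx": 0,"ry": 0,"rz": 0},
    {"jaw": 0,"x": 12,"y": 0,"z": -110,"rx": 0,"ry": 0,"rz": 0},
    {"jaw": 0,"x": 12,"y": 0,"z": -160,"rx": 0,"ry": 0,"rz": 0},
    {"jaw": 0,"x": 12,"y": 0,"z": -180,"rx": 0,"ry": 0,"rz": 0},
    {"jaw": 0,"x": 12,"y": 0,"z": -180,"rx": 0,"ry": 0,"rz": 0},
    {"jaw": 0,"x": 12,"y": 0,"z": -180,"rx": 0,"ry": 0,"rz": 0},
  ],
)

```text
time: 13.12
tool_pos: [0.6021, -0.0722, 0.2165]
tool_rot: [-3.108, -0.454, 0.002]
wrist_force: [-0.5, 1.0, -0.4]
width: 0.003
grip_force: 0.0
```

```bash
python3 - <<'E'
from h import *
s=telemetry.get_state(); print(s['time'],s['tool_pos'],s['wrist_force'])
c=eyes.camera('top'); measure(c,C); line(c,C)
cv2.imwrite('pics/s5.png',cv2.resize(eyes.camera('side')['color'][130:270,170:340,::-1],(728,600),interpolation=cv2.INTER_CUBIC))
E
```

```text
13.125 [ 0.60213703 -0.07218927  0.21650067] [-0.51842955  0.98874201 -0.40141756]
line -152.9255142315738 30 [np.int32(8), np.int32(9), np.int32(30)]
blob 17 z62: ang 45.0 r 0.1015 z92: ang 46.6 r 0.0954 [0.6117 0.079 ]
blob 334 z62: ang -88.2 r 0.0891 z92: ang -91.0 r 0.0873 [ 0.5446 -0.0775]
blob 11 z62: ang -10.7 r 0.0634 z92: ang -12.1 r 0.0577 [ 0.6026 -0.0024]
blob 24 z62: ang 38.0 r 0.0610 z92: ang 40.1 r 0.0557 [0.5888 0.0456]
blob 45 z62: ang 125.1 r 0.0568 z92: ang 129.0 r 0.0573 [0.5102 0.0543]
blob 45 z62: ang 106.5 r 0.0957 z92: ang 109.1 r 0.0938 [0.5155 0.0983]
blob 21 z62: ang 165.5 r 0.0928 z92: ang 166.5 r 0.0943 [0.4545 0.0318]
line ang 106.5573896021923
```

View pics/s5.png

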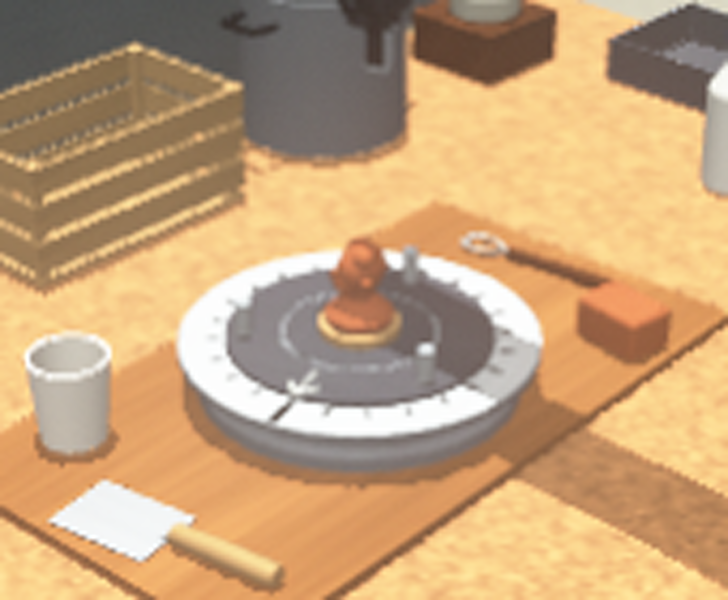

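The side view shows the arrow at (300,385) in line with the long line at (283,408). The fingers are well clear, the head is still in place and nothing else has moved.

```bash
python3 -c "
from station import robot
print(robot.hand_in())"
```

```text
the job is handed in; nothing more can be done
None
```

The wheel's arrow now points at the long line, within about 0.1° as measured from the top camera; the head and everything around it were left alone, the arm is clear, and the job was handed in at about 13 s.

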